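Teach the flange gauge its three probes

TASK

Teach the readout the order of the flange gauge's three probes: press the wide learn key on the readout, then lightly press the spring plunger that stands beside the gauge's connector box, then the next plunger anticlockwise as seen from above, then the last one. Press each plunger with a fingertip about half-way in, never down on its stop, and let it spring right back before you touch the next. Only touch things: nothing is lifted or shoved, the round keys are left alone and so are the flange, the tin and the spanner.

Things in the scene. Friction and masses are not known exactly. Their poses are not given: they have to be found in the camera images.
- gauge: Flange gauge on the bench, 4 kg, not fastened: round aluminium plate, 240 mm across, 12 mm thick. On a circle of 68 mm radius stand, alternating every 60 degrees, three spring probes and three plain fixed rest posts (20 mm thick, tops at 90 mm). Origin: centre of the underside; x points through plunger1 to the connector box, z up. It may stand at any yaw.
- spigot (a point): Top centre of the gauge's fixed centre spigot, a steel cylinder 56 mm across, 94 mm above the bench. It does not move.
- connector_box (a point): Top centre of the grey connector box on the rim of the gauge's plate, 26 x 56 mm, top 42 mm above the bench, 104 mm from the gauge's centre and 36 mm outside plunger1.
- plunger1 (a joint): Spring plunger of the probe that stands beside the connector box. Joint value 0 = up and free, 0.020 m = down on its stop; grows as pressed down. It pushes back with about 0.8 N at the start and 3.2 N at the stop, and springs up again when let go.
- plunger1_tip (a point): Centre of the top face of plunger1 (moves with it): a flat round steel contact, 16 mm across, 4 mm thick, on a 7 mm stem above the 20 mm thick probe body. Free, this point is 102 mm above the bench and faces straight up. Origin: that face's centre; z up.
- plunger2 (a joint): Spring plunger of the probe 120 degrees anticlockwise (seen from above) from plunger1. Joint value 0 = up and free, 0.020 m = down on its stop; grows as pressed down. It pushes back with about 0.8 N at the start and 3.2 N at the stop, and springs up again when let go.
- plunger2_tip (a point): Centre of the top face of plunger2 (moves with it): a flat round steel contact, 16 mm across, 4 mm thick, on a 7 mm stem above the 20 mm thick probe body. Free, this point is 102 mm above the bench and faces straight up. Origin: that face's centre; z up.
- plunger3 (a joint): Spring plunger of the probe 120 degrees anticlockwise from plunger2 (and clockwise from plunger1). Joint value 0 = up and free, 0.020 m = down on its stop; grows as pressed down. It pushes back with about 0.8 N at the start and 3.2 N at the stop, and springs up again when let go.
- plunger3_tip (a point): Centre of the top face of plunger3 (moves with it): a flat round steel contact, 16 mm across, 4 mm thick, on a 7 mm stem above the 20 mm thick probe body. Free, this point is 102 mm above the bench and faces straight up. Origin: that face's centre; z up.
- readout: Grey desk readout, 150 mm deep (x), 200 mm wide (y), 1.3 kg, on rubber feet, not fastened. At the front (-x, towards the robot, give or take 0.35 rad) a flat key deck 38 mm above the bench with three white keys in a row; behind it, starting 40 mm behind the keys, a display slopes up to about 75 mm. Origin: centre of the underside; z up.
- wide_key (a joint): The learn key: the wide oblong key at the right-hand end of the row (seen from the robot). 0 = up, 0.005 m = fully in; grows as pressed down. Spring: about 1 N at the start, 4 N fully in; springs back.
- wide_key_top (a point): Centre of the top face of the wide key (moves with it): 42 mm wide (along the readout's y) by 18 mm deep; free, it is 46 mm above the bench, 8 mm proud of the deck, facing straight up. It lies at x -44, y -58 mm in the readout's frame.
- round_key_mid (a joint): A round key, 16 mm across, in the same row, top 46 mm above the bench, at x -44, y +16 mm in the readout's frame; 0 = up, 0.005 m = fully in. To be left alone.
- round_key_left (a joint): A round key, 16 mm across, in the same row, top 46 mm above the bench, at x -44, y +70 mm in the readout's frame; 0 = up, 0.005 m = fully in. To be left alone.
- flange: Bystander: loose steel pipe flange lying on the bench, 165 mm across, 18 mm thick with a raised neck to 34 mm, 2.2 kg. Origin: centre of the underside.
- tin: Bystander: small upright aluminium tin with a screw cap, 44 mm across, 45 mm tall, between gauge and readout. Origin: centre of the underside.
- spanner: Bystander: open-ended spanner, 190 mm long, lying flat between the robot and the work, along its own x. Origin: its underside, near the middle.

How it is judged:
By the outcome, as a careful person would: the job done as asked, in the order asked, and still so for the second after the job is handed in, with the robot touching nothing.
It also fails if it takes over 51 s, if anything falls off the work surface, if the arm or the gripper's body presses on something with over 40 N, if the wrist force passes 120 N, or if a joint passes its speed limit or range.

ROBOT

A 6-joint arm with a two-finger parallel gripper is mounted at the origin on the work surface. World frame = base frame: x ahead of the robot, y to its left, z up, the work surface at z = 0. Lengths are in m, angles in rad, forces in N, time in s.
With the tool pointing down it reaches from about 0.35 to 0.85 m from the base axis. Payload 8.1 kg.
Tool frame: the origin (TCP) lies at the very end of the fingers, on their centre line; the grasp point (between the pads) lies 19 mm behind it; z points along the fingers, x is the direction in which the jaws open and shut, and the axes are right-handed (so a half turn about z gives the same grasp; the last joint's range is limited). The gripper opens to 93 mm and grips with 3 to 60 N. Pads are 15 mm wide; open, the fingers measure 128 mm over their backs; the gripper's body (75 mm by 188 mm) begins 65 mm behind the grasp point.
Start: joints at [1.157, 0.13, 1.488, -0, 1.523, -0.085], TCP at [0.194, 0.568, 0.219] pointing down, gripper open.
Joint ranges: [-2.96, 2.96], [-0.89, 2.26], [0.02, 2.5], [-1.34, 4.48], [0, 2.73], [-2.66, 2.66]. Speed limits (rad/s): [2.39, 2.39, 2.79, 3.14, 3.14, 3.14].

INTERFACE

Orientations are given as a rotation vector (axis times angle).
In Python, from plant import robot gives the robot as it stands. The module is installed in compiled form; this text tells all that it offers.
- The arm moves only by the tool jog_arm, never from a script. Its argument "commands" is one flat list of numbers, 5 for each row, row after row: the gripper's target within -1 to 1 (shut at 1, half-way at 0, fully open at -1), then the shift along the tool's x, y, z in m, then the turn about the tool's z in degrees. A call has 1 to 20 rows; each row shifts and turns the commanded pose from where the row before left it, along the tool's axes as they then stand; what a row does not reach is not made up. A row lasts 1/12 s, in which the tool goes at most 41.7 mm and 7.16 degrees, less where a joint would pass 70% of its speed; a pose out of reach is approached as far as the arm can. A call is refused whole if a number of a shift passes 0.0417 or a number of a turn 7.16, either way. A call with a gripper value outside its range is refused whole. The fingers move at their own pace and stop on an object; "grip_force" is the grip in N (left out, the last holds). Time passes only in rows, so rows that do not move let the fingers close. It gives the time, the measured TCP pose, the force and the opening at its end, in the units of the state.
- robot.read_state(): the state, without advancing time (a new reading comes with each control period).
- robot.read_camera(name): name is "scene" or "top"; returns a dict with "img" (480x640x3 uint8, blue, green, red), "vfov" (degrees; the focal length in pixels is half the picture's height over the tangent of half this angle, whatever the lens; pixels are square), "cx", "cy" (the principal point, pixels), "extrinsics" (4x4, takes a point from world to camera coordinates). Camera axes: x right, y down, z forward; pixel columns grow to the right and rows downward; lengths in m; the calibration is good to about 2 mm. A picture is of the moment at which its call begins. There is no depth.
- robot.close_job(): hands the job in, once; it reports no verdict.
Trained networks look in a picture, given as the dict that the camera call returned (one of the last four; its "shot" number tells which), for a name from the list of things; names that differ only in an ending like _2 or _b are one class to them, and where a whole thing is asked for, a point or a joint stands for the part that bears it (a point fixed in the world has none). Each returns a list of dicts, best first, with "score" (0 to 1); they miss things now and then, are a little off and sometimes report something else, mostly with a low value. They report only what shows in the picture. A call takes as long as a camera call.
- robot.recognise(thing, picture): "box" ([centre column, centre row, width, height] as shares, 0 to 1, of the picture: columns of its width, rows of its height, round what is visible of it).
- robot.pinpoint(thing, picture): "position" ([row, column] as shares, 0 to 1, of the picture: columns of its width, rows of its height: a listed point, or the origin of a listed thing).
The state is a dict: "t": time; "q": joint angles; "dq": joint speeds; "joint_torque": joint torques, N m; "tool_pos": TCP position; "orientation": TCP orientation; "force": force on the tool from outside, world axes, zero at the start; "wrist_torque": the same for the moment, N m; "opening": finger opening in m.
Only numpy, scipy, OpenCV 4.12 (cv2) and the standard library are available. Lean on these libraries where they do the work, as an engineer would, in place of code of your own. Each camera call takes 0.05 s, during which the arm holds its last target.

## Working session

There is one attempt and no reset: what is moved stays moved. The work goes in short steps, Python scripts to look and compute and a tool call to move; the robot and the scene stay as the last step left them, time stands still between calls to the robot, and variables do not carry over. Pictures are saved under pics/ and viewed, and the job is handed in when it is done.

Besides the shell and the picture viewer there is one more tool, called after "Request:" as name(argument=value, ...) on one line, values as JSON. jog_arm: Moves the arm, as the interface text tells. Its arguments: {"type":"object","properties":{"commands":{"type":"array"},"grip_force":{"type":"number"}},"required":["commands"]}

```bash
mkdir -p pics
cat > h.py <<'E'
import numpy as np,cv2
from plant import robot
def ray(p,u,v):
    f=240/np.tan(np.radians(p['vfov'])/2)
    E=np.array(p['extrinsics']);R=E[:3,:3];t=E[:3,3]
    d=R.T@np.array([(u-p['cx'])/f,(v-p['cy'])/f,1]);return -R.T@t,d
def at(p,u,v,z):
    c,d=ray(p,u,v);return c+d*(z-c[2])/d[2]
def proj(p,X):
    f=240/np.tan(np.radians(p['vfov'])/2)
    E=np.array(p['extrinsics']);c=E[:3,:3]@np.array(X)+E[:3,3]
    return p['cx']+f*c[0]/c[2],p['cy']+f*c[1]/c[2]
E
python3 - <<'E'
from h import *
Z=dict(spigot=.094,connector_box=.042,plunger1_tip=.102,plunger2_tip=.102,plunger3_tip=.102,wide_key_top=.046,readout=0,gauge=0,tin=0,flange=0,spanner=0,round_key_mid=.046)
for n in('top','scene'):
    p=robot.read_camera(n);cv2.imwrite(f'pics/{n}0.png',p['img'])
    print(n,p['vfov'],p['cx'],p['cy'],at(p,320,240,0).round(3),ray(p,0,0)[0].round(3))
    for k,z in Z.items():
        try:
            for r in robot.pinpoint(k,p)[:3]:
                v,u=r['position'];v*=480;u*=640
                print(k,round(r['score'],2),round(u,1),round(v,1),at(p,u,v,z).round(4))
        except Exception as e: print(k,e)
print(robot.read_state())
E
```

```text
top 49.34372186805847 327.60348784567884 235.8770810578365 [ 0.572 -0.004  0.   ] [0.503 0.004 0.951]
spigot 0.97 188.2 222.4 [0.5937 0.2123 0.094 ]
spigot 0.34 337.7 136.5 [ 0.7387 -0.0329  0.094 ]
spigot 0.18 182.4 184.1 [0.6571 0.2233 0.094 ]
connector_box 0.84 254.8 248.3 [0.5542 0.1091 0.042 ]
plunger1_tip 0.52 230.0 238.8 [0.5662 0.1424 0.102 ]
plunger2_tip 0.64 180.4 181.7 [0.6596 0.2245 0.102 ]
plunger3_tip 0.51 153.9 245.2 [0.5556 0.2647 0.102 ]
wide_key_top 0.64 475.2 256.0 [ 0.5413 -0.2748  0.046 ]
gauge 0.68 207.4 228.8 [0.5919 0.2002 0.    ]
tin 0.83 322.1 264.6 [ 0.5271 -0.0084  0.    ]
flange 0.61 336.7 135.5 [ 0.7664 -0.0351  0.    ]
spanner 0.75 286.7 348.9 [0.3762 0.0548 0.    ]
round_key_mid it knows: connector_box, flange, gauge, plunger1_tip, plunger2_tip, plunger3_tip, readout, spanner, spigot, tin, wide_key_top
scene 44.384546091529934 318.4815140113353 231.7317279417887 [ 0.52  -0.002  0.   ] [1.087 0.005 0.89 ]
spigot 0.92 451.7 252.5 [0.5952 0.2082 0.094 ]
connector_box 0.56 388.6 244.9 [0.5522 0.1153 0.042 ]
plunger1_tip 0.59 417.0 238.9 [0.577  0.1531 0.10
[... 648 characters left out ...]
lunger3_tip, readout, spanner, spigot, tin, wide_key_top
{'t': 1.2, 'q': array([ 1.15661331e+00,  1.30394344e-01,  1.48818165e+00, -5.76052219e-05,
        1.52299142e+00, -8.53923069e-02]), 'dq': array([ 0.0001951 ,  0.00060635,  0.00106236,  0.00051594, -0.00110027,
       -0.00091019]), 'joint_torque': array([ 1.11079611e-03, -5.59745514e+01, -4.92061830e+01,  7.68432277e-02,
        2.23179697e-02,  1.12449015e-06]), 'tool_pos': array([0.19374033, 0.56787533, 0.21864869]), 'orientation': array([2.55501051e+00, 1.82792115e+00, 8.02214977e-05]), 'force': array([1.25697013, 0.67783863, 0.48824221]), 'wrist_torque': array([0.01828023, 0.01071272, 0.00423565]), 'opening': 0.09308816797703662}
```

View pics/top0.png

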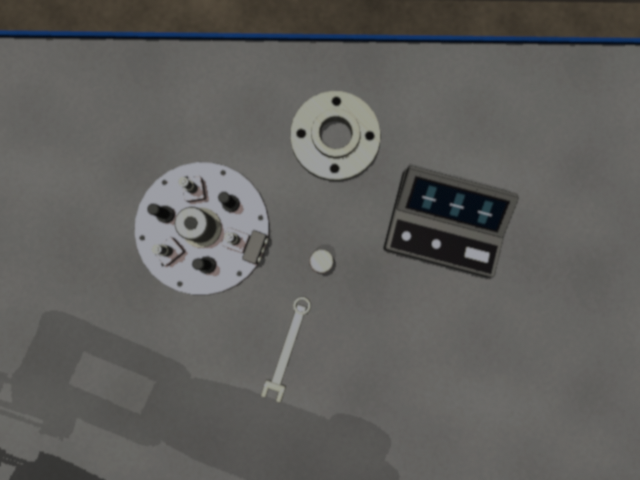

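View pics/scene0.png

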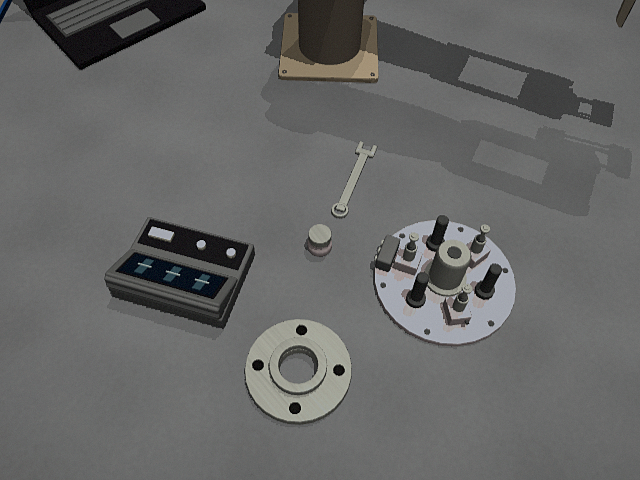

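Run:
```python
import cv2
a=cv2.imread('pics/top0.png');cv2.imwrite('pics/a.png',cv2.resize(a[155:305,125:285],None,fx=5,fy=4*1.25*.8,interpolation=2) if 0 else cv2.resize(a[155:275,125:285],None,fx=5,fy=5,interpolation=2))
b=cv2.imread('pics/scene0.png');cv2.imwrite('pics/b.png',cv2.resize(b[210:330,365:525],None,fx=5,fy=5,interpolation=2))
cv2.imwrite('pics/c.png',cv2.resize(a[160:280,380:540],None,fx=5,fy=5,interpolation=2))
```

```text
(no output)
```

View pics/a.png

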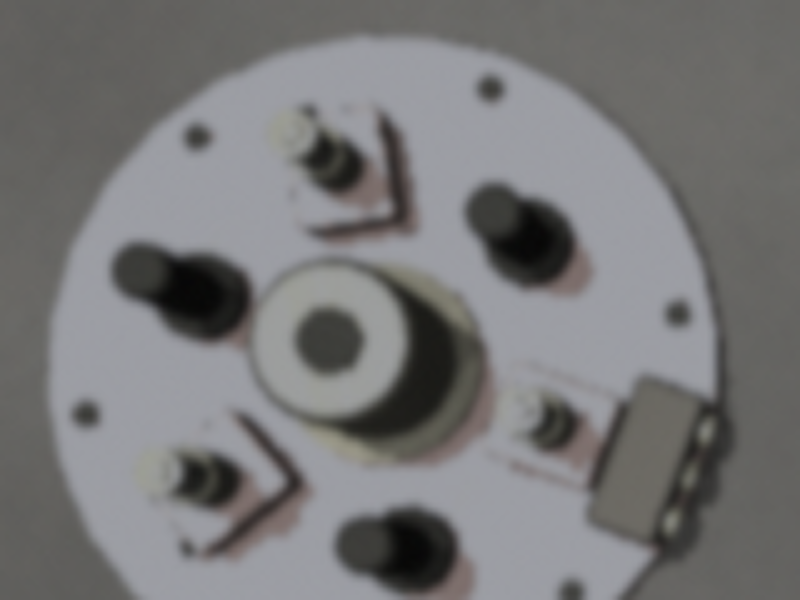

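View pics/b.png

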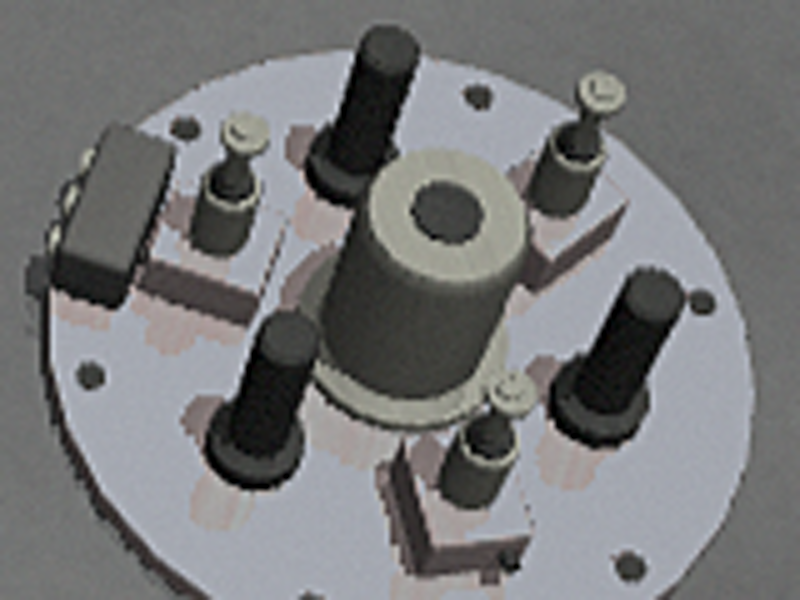

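View pics/c.png

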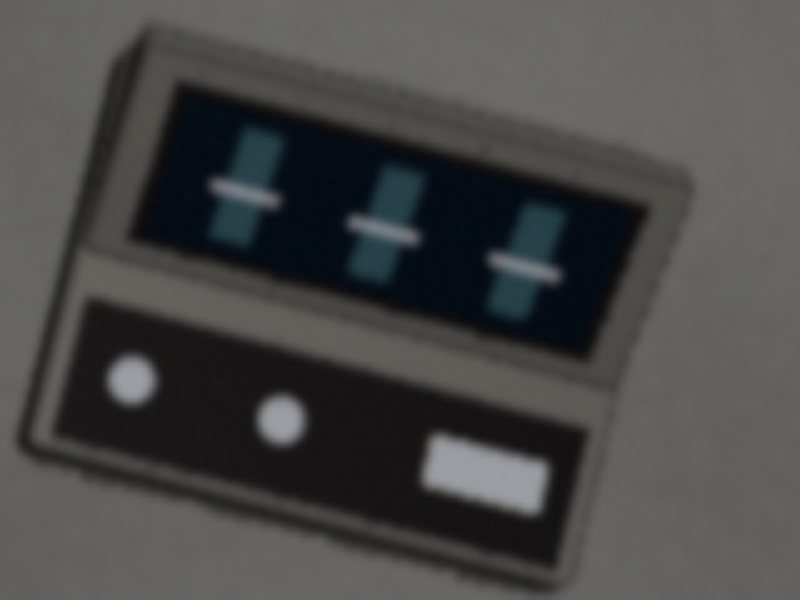

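```bash
cat > fit.py <<'E'
from h import *
from scipy.optimize import least_squares
P={n:robot.read_camera(n) for n in('top','scene')}
def px(X,Y,ox,oy): return (X+.5)/5-.5+ox,(Y+.5)/5-.5+oy
r=.068
L={'p1':(0,r,.102),'p2':(120,r,.102),'p3':(240,r,.102),'sp':(0,0,.094),'r60':(60,r,.09),'r180':(180,r,.09),'r300':(300,r,.09)}
O={'top':{'p1':(520,410),'p2':(297,132),'p3':(165,470),'sp':(330,340),'r60':(495,208),'r180':(140,268),'r300':(365,543)},
'scene':{'p1':(245,132),'p2':(512,394),'p3':(601,93),'sp':(447,216),'r300':(388,48),'r60':(290,338),'r180':(656,295)}}
off={'top':(125,155),'scene':(365,210)}
def model(v,k):
    a,rr,z=L[k];a=np.radians(a)+v[2];return np.array([v[0]+rr*np.cos(a),v[1]+rr*np.sin(a),z])
def run(cams):
    def res(v): return np.concatenate([np.array(proj(P[c],model(v,k)))-px(*O[c][k],*off[c]) for c in cams for k in O[c]])
    s=least_squares(res,[.594,.211,-1.9]);print(cams,s.x.round(4),'rms px',np.sqrt(np.mean(s.fun**2)).round(2));print(s.fun.reshape(-1,2).round(1).tolist());return s.x
for c in(['top'],['scene'],['top','scene']): v=run(c)
for k in L: print(k,model(v,k).round(4))
p=P['top']
for X,Y in((486,474),(282,420),(132,380)): print(at(p,*px(X,Y,380,160),.046).round(4))
E
python3 fit.py
python3 - <<'E'
import cv2
b=cv2.imread('pics/scene0.png');cv2.imwrite('pics/d.png',cv2.resize(b[200:320,100:260],None,fx=5,fy=5,interpolation=2))
E
```

```text
['top'] [ 0.5937  0.2079 -1.9232] rms px 0.37
[[0.4, -0.3], [-0.5, -0.0], [-1.0, -0.1], [0.3, -0.3], [0.2, 0.3], [0.2, 0.1], [0.2, 0.2]]
['scene'] [ 0.5958  0.2118 -1.9201] rms px 0.2
[[-0.0, 0.4], [-0.0, -0.1], [0.0, 0.0], [-0.0, 0.1], [0.4, 0.0], [-0.2, -0.1], [-0.1, -0.3]]
['top', 'scene'] [ 0.5948  0.21   -1.9213] rms px 1.02
[[-0.8, -1.0], [-1.8, -0.7], [-2.2, -0.7], [-0.9, -0.9], [-1.1, -0.4], [-1.0, -0.5], [-1.0, -0.5], [-1.2, -0.2], [-1.3, -0.7], [-1.1, -0.5], [-1.2, -0.5], [-0.7, -0.5], [-1.4, -0.7], [-1.4, -0.9]]
p1 [0.5715 0.1461 0.102 ]
p2 [0.6618 0.2217 0.102 ]
p3 [0.5512 0.2621 0.102 ]
sp [0.5948 0.21   0.094 ]
r60 [0.6384 0.1578 0.09  ]
r180 [0.6182 0.2738 0.09  ]
r300 [0.5278 0.1983 0.09  ]
[ 0.5441 -0.2777  0.046 ]
[ 0.5628 -0.2064  0.046 ]
[ 0.5767 -0.154   0.046 ]
```

View pics/d.png

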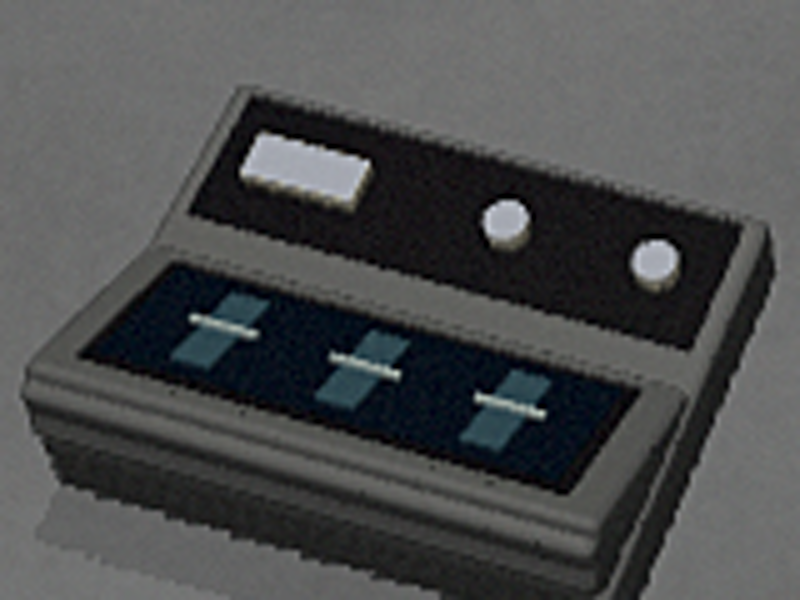

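```bash
cat > go.py <<'E'
import sys
from h import *
from scipy.spatial.transform import Rotation as R
T=np.array([float(a) for a in sys.argv[1:4]])
s=robot.read_state();M=R.from_rotvec(s['orientation']).as_matrix()
print('t',s['t'],'pos',s['tool_pos'].round(4),'F',s['force'].round(2),'zaxis',M[:,2].round(4),'xyaw',np.degrees(np.arctan2(M[1,0],M[0,0])).round(2),'op',s['opening'])
print('tool shift mm',(M.T@(T-s['tool_pos'])*1000).round(1))
E
python3 - <<'E'
from h import *
p=robot.read_camera('scene')
for X,Y in((308,161),(507,217),(657,259)): print(at(p,(X+.5)/5-.5+100,(Y+.5)/5-.5+200,.046).round(4))
E
python3 go.py .545 -.276 .12
```

```text
[ 0.544  -0.2735  0.046 ]
[ 0.5638 -0.2024  0.046 ]
[ 0.5783 -0.1499  0.046 ]
t 1.35 pos [0.1937 0.5678 0.2186] F [0.12 0.19 0.42] zaxis [-0.e+00 -1.e-04 -1.e+00] xyaw 71.16 op 0.09290171297294773
tool shift mm [-685.2  604.9   98.7]
```

Request:
jog_arm(commands=[1, -0.0274, 0.0242, 0, 0, 1, -0.0274, 0.0242, 0, 0, 1, -0.0274, 0.0242, 0, 0, 1, -0.0274, 0.0242, 0, 0, 1, -0.0274, 0.0242, 0, 0, 1, -0.0274, 0.0242, 0, 0, 1, -0.0274, 0.0242, 0, 0, 1, -0.0274, 0.0242, 0, 0, 1, -0.0274, 0.0242, 0, 0, 1, -0.0274, 0.0242, 0, 0, 1, -0.0274, 0.0242, 0, 0, 1, -0.0274, 0.0242, 0, 0, 1, -0.0274, 0.0242, 0, 0, 1, -0.0274, 0.0242, 0, 0, 1, -0.0274, 0.0242, 0, 0, 1, -0.0274, 0.0242, 0, 0, 1, -0.0274, 0.0242, 0, 0, 1, -0.0274, 0.0242, 0, 0, 1, -0.0274, 0.0242, 0, 0, 1, -0.0274, 0.0242, 0, 0], grip_force=10)

```text
t: 3.02
tool_pos: [0.4753, -0.109, 0.2188]
orientation: [2.555, 1.827, 0.001]
force: [0.9, 0.9, -0.6]
opening: 0.0004
```

```bash
python3 go.py .544 -.2755 .08
```

```text
t 3.0167 pos [ 0.4753 -0.109   0.2188] F [ 0.93  0.92 -0.6 ] zaxis [ 7.e-04 -1.e-04 -1.e+00] xyaw 71.14 op 0.0004410993072836526
tool shift mm [-135.3  118.7  138.9]
```

Request:
jog_arm(commands=[1, -0.0274, 0.0242, 0, 0, 1, -0.0274, 0.0242, 0, 0, 1, -0.0274, 0.0242, 0.01, 0, 1, -0.0274, 0.0242, 0.02, 0, 1, -0.0264, 0.0232, 0.03, 0, 1, 0, 0, 0.03, 0, 1, 0, 0, 0.03, 0, 1, 0, 0, 0.019, 0, 1, 0, 0, 0, 0, 1, 0, 0, 0, 0, 1, 0, 0, 0, 0])

```text
t: 3.93
tool_pos: [0.5442, -0.2718, 0.0844]
orientation: [2.553, 1.827, 0.001]
force: [-0.1, -0.3, 2.2]
opening: 0.0002
```

```bash
python3 go.py .544 -.2755 .0415
python3 - <<'E'
from h import *
for n in('top','scene'):
    p=robot.read_camera(n);s=robot.read_state()
    u,v=map(int,proj(p,s['tool_pos']));print(n,proj(p,s['tool_pos']))
    cv2.imwrite(f'pics/k_{n}.png',cv2.resize(p['img'][v-60:v+60,u-80:u+80],None,fx=5,fy=5,interpolation=2))
E
```

```text
t 3.9333 pos [ 0.5442 -0.2718  0.0844] F [-0.14 -0.29  2.15] zaxis [ 0.0019 -0.0012 -1.    ] xyaw 71.17 op 0.00019376622667667965
tool shift mm [-3.5  1.  42.9]
top (np.float64(480.67144780499723), np.float64(253.03546721176218))
scene (np.float64(156.89650111670886), np.float64(219.15745771673326))
```

View pics/k_top.png

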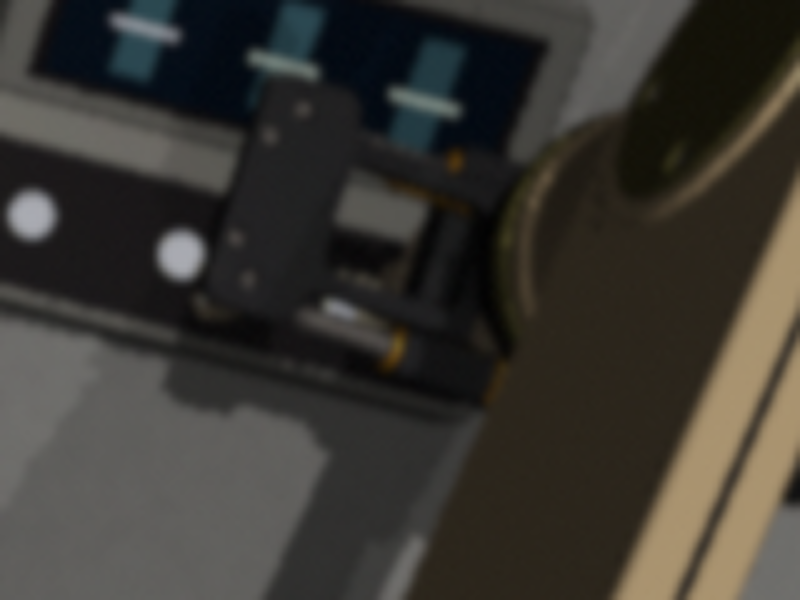

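View pics/k_scene.png

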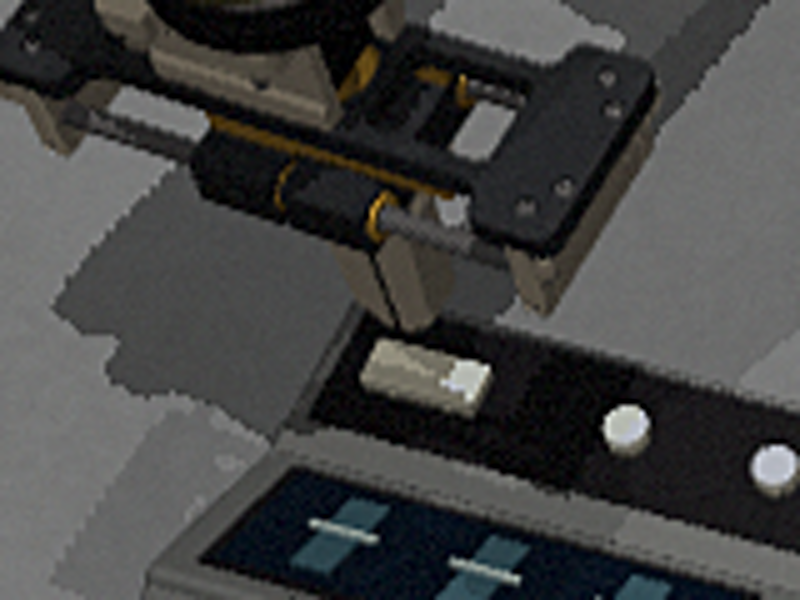

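Request:
jog_arm(commands=[1, -0.003, 0, 0.01, 0, 1, 0, 0, 0.01, 0, 1, 0, 0, 0.008, 0, 1, 0, 0, 0, 0, 1, 0, 0, 0, 0, 1, 0, 0, 0, 0])

```text
t: 4.53
tool_pos: [0.5421, -0.2741, 0.0543]
orientation: [-2.555, -1.828, 0.0]
force: [-0.9, -0.9, 0.2]
opening: 0.0006
```

```bash
python3 go.py .544 -.2755 .0415; python3 -c "
from h import *
robot.read_camera('top')"; python3 go.py .544 -.2755 .0415
```

```text
t 4.5333 pos [ 0.5421 -0.2741  0.0543] F [-0.87 -0.91  0.17] zaxis [-4.e-04  3.e-04 -1.e+00] xyaw 71.16 op 0.0005879191812737064
tool shift mm [-0.8  2.3 12.8]
t 4.5833 pos [ 0.5423 -0.2742  0.0547] F [-0.06 -0.26 -0.32] zaxis [ 1.e-04 -1.e-04 -1.e+00] xyaw 71.16 op 0.0003393402034851783
tool shift mm [-0.7  2.  13.2]
```

Request:
jog_arm(commands=[1, 0, 0.001, 0.004, 0, 1, 0, 0, 0.004, 0, 1, 0, 0, 0.002, 0, 1, 0, 0, 0.001, 0, 1, 0, 0, 0.001, 0, 1, 0, 0, 0, 0, 1, 0, 0, 0, 0])

```text
t: 5.17
tool_pos: [0.5434, -0.2746, 0.0429]
orientation: [2.555, 1.828, 0.0]
force: [0.5, 0.6, 2.2]
opening: 0.0006
```

```bash
for i in 1 2; do python3 -c "
from h import *
p=robot.read_camera('scene');cv2.imwrite('pics/press.png',cv2.resize(p['img'][180:300,100:260],None,fx=5,fy=5,interpolation=2))"; python3 go.py .544 -.2755 .0415;done
```

```text
t 5.2167 pos [ 0.5434 -0.2746  0.0429] F [-0.05 -0.31  3.  ] zaxis [ 4.e-04 -2.e-04 -1.e+00] xyaw 71.16 op 0.000273775850163743
tool shift mm [-0.7  0.9  1.4]
t 5.2667 pos [ 0.5434 -0.2746  0.0429] F [ 0.42 -1.1   3.15] zaxis [ 5.e-04 -2.e-04 -1.e+00] xyaw 71.16 op 0.0007883665044150113
tool shift mm [-0.7  0.9  1.4]
```

View pics/press.png

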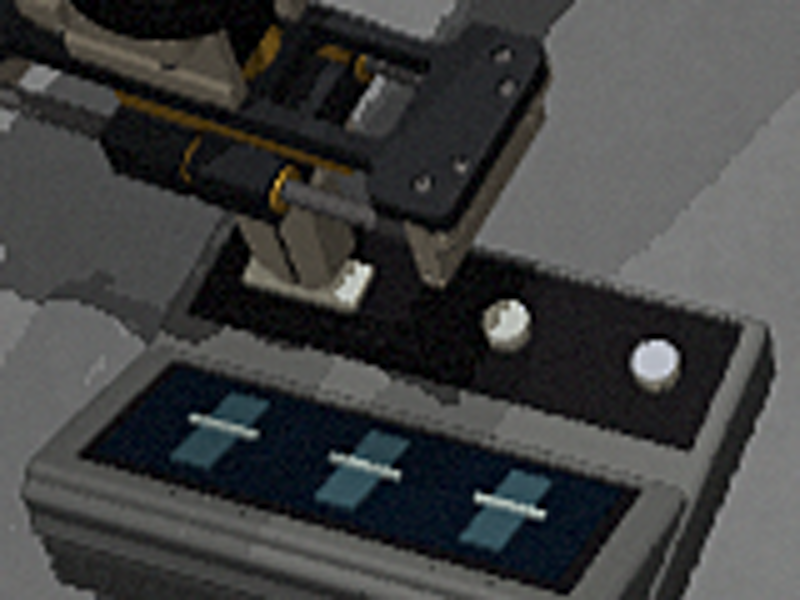

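Request:
jog_arm(commands=[1, 0, 0, 0.001, 0, 1, 0, 0, 0.0005, 0, 1, 0, 0, 0, 0, 1, 0, 0, 0, 0])

```text
t: 5.6
tool_pos: [0.5433, -0.2746, 0.0413]
orientation: [2.555, 1.828, 0.0]
force: [0.8, -0.0, 3.6]
opening: 0.0008
```

```bash
for i in 1 2 3; do python3 -c "
from h import *
p=robot.read_camera('scene')"; python3 go.py .5715 .1461 .15;done
```

```text
t 5.65 pos [ 0.5434 -0.2746  0.0413] F [ 1.04 -1.36  3.15] zaxis [ 4.e-04 -2.e-04 -1.e+00] xyaw 71.16 op 0.00047492105291539223
tool shift mm [ 407.2 -109.1 -108.8]
t 5.7 pos [ 0.5433 -0.2746  0.0413] F [ 0.61 -0.1   4.94] zaxis [ 4.e-04 -2.e-04 -1.e+00] xyaw 71.16 op 0.0006333258117607126
tool shift mm [ 407.2 -109.2 -108.8]
t 5.75 pos [ 0.5433 -0.2746  0.0413] F [0.47 0.76 4.65] zaxis [ 4.e-04 -2.e-04 -1.e+00] xyaw 71.16 op 0.00031552694272653475
tool shift mm [ 407.2 -109.1 -108.8]
```

Request:
jog_arm(commands=[1, 0, 0, -0.005, 0, 1, 0, 0, -0.015, 0, 1, 0, 0, -0.03, 0, 1, 0, 0, -0.035, 0, 1, 0, 0, -0.035, 0, 1, 0.034, -0.0091, 0, 0, 1, 0.034, -0.0091, 0, 0, 1, 0.034, -0.0091, 0, 0, 1, 0.034, -0.0091, 0, 0, 1, 0.034, -0.0091, 0, 0, 1, 0.034, -0.0091, 0, 0, 1, 0.034, -0.0091, 0, 0, 1, 0.034, -0.0091, 0, 0, 1, 0.034, -0.0091, 0, 0, 1, 0.034, -0.0091, 0, 0, 1, 0.034, -0.0091, 0, 0, 1, 0.033, -0.009, 0, 0, 1, 0, 0, 0, 0, 1, 0, 0, 0, 0, 1, 0, 0, 0, 0])

```text
t: 7.42
tool_pos: [0.5707, 0.1456, 0.1605]
orientation: [-2.554, -1.829, 0.003]
force: [0.1, -0.6, 0.3]
opening: 0.0005
```

```bash
python3 - <<'E'
from h import *
for n in('top','scene'):
    p=robot.read_camera(n)
    for k in('connector_box','wide_key_top','plunger1_tip'):
        print(n,k,[(round(r['score'],2),(np.array(r['position'])[::-1]*[640,480]).round(1)) for r in robot.pinpoint(k,p)[:1]])
    s=robot.read_state();u,v=proj(p,s['tool_pos']);print(n,u,v)
    u,v=int(u),int(v)
    cv2.imwrite(f'pics/g_{n}.png',cv2.resize(p['img'][v-60:v+60,u-80:u+80],None,fx=5,fy=5,interpolation=2)); cv2.imwrite(f'pics/g_{n}_full.png',p['img'])
E
python3 go.py .5715 .1461 .112
```

```text
top connector_box [(0.75, array([255. , 248.9]))]
top wide_key_top [(0.51, array([476.6, 256. ]))]
top plunger1_tip []
top 222.30202917554408 232.5638848109007
scene connector_box [(0.58, array([390. , 246.4]))]
scene wide_key_top [(0.53, array([160. , 233.9]))]
scene plunger1_tip [(0.47, array([417.1, 238.2]))]
scene 417.4629543882552 214.57097160644201
t 7.8167 pos [0.5714 0.1452 0.1612] F [-0.33  0.85 -0.55] zaxis [ 1.e-04 -0.e+00 -1.e+00] xyaw 71.1 op 0.0004687003672199994
tool shift mm [ 0.8 -0.2 49.2]
```

View pics/g_scene.png

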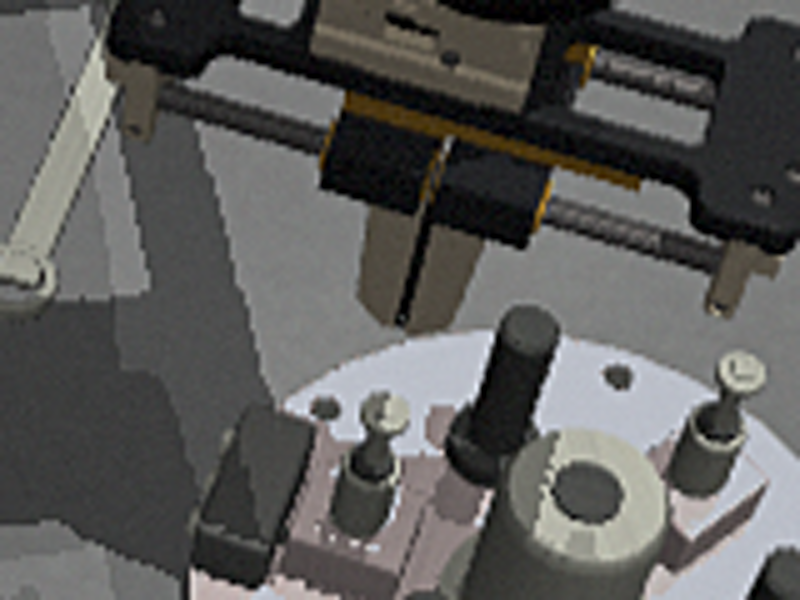

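View pics/g_top_full.png

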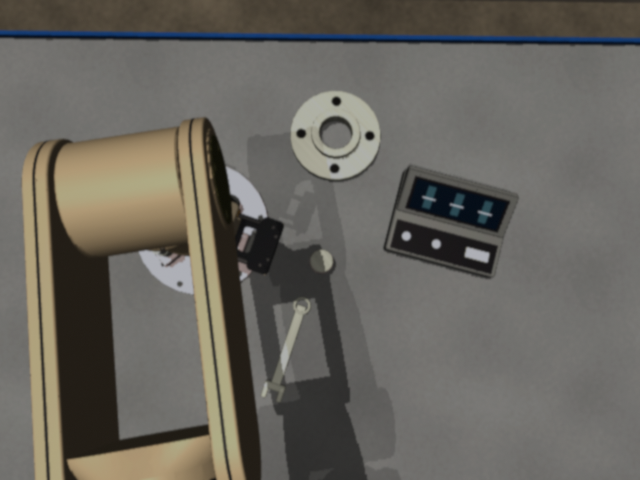

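Run:
```python
from h import *
p=robot.read_camera('scene');s=robot.read_state()
from scipy.spatial.transform import Rotation as R
M=R.from_rotvec(s['orientation']).as_matrix()
o=np.array([417-80,214-60])
for d in([0,0,0],[0,.0075,0],[.0,-.0075,0],[.0175,.0075,0],[-.0175,.0075,0]):
    print(d,((np.array(proj(p,s['tool_pos']+M@d))-o+.5)*5-.5).round(0))
```

```text
[0, 0, 0] [405. 305.]
[0, 0.0075, 0] [398. 324.]
[0.0, -0.0075, 0] [411. 286.]
[0.0175, 0.0075, 0] [454. 341.]
[-0.0175, 0.0075, 0] [342. 307.]
```

Request:
jog_arm(commands=[1, 0.001, 0, 0.01, 0, 1, 0, 0, 0.02, 0, 1, 0, 0, 0.012, 0, 1, 0, 0, 0.006, 0, 1, 0, 0, 0, 0, 1, 0, 0, 0, 0, 1, 0, 0, 0, 0])

```text
t: 8.45
tool_pos: [0.5722, 0.147, 0.1139]
orientation: [2.555, 1.828, 0.001]
force: [-0.4, 0.3, 0.4]
opening: 0.0003
```

```bash
python3 - <<'E'
from h import *
p=robot.read_camera('scene')
cv2.imwrite(f'pics/g2.png',cv2.resize(p['img'][180:300,340:500],None,fx=5,fy=5,interpolation=2))
E
python3 go.py .5718 .1466 .092
```

```text
t 8.5 pos [0.5724 0.147  0.1142] F [ 0.24 -0.56  0.13] zaxis [ 1.6e-03  3.0e-04 -1.0e+00] xyaw 71.16 op 0.0005455165872423618
tool shift mm [-0.6 -0.4 22.2]
```

View pics/g2.png

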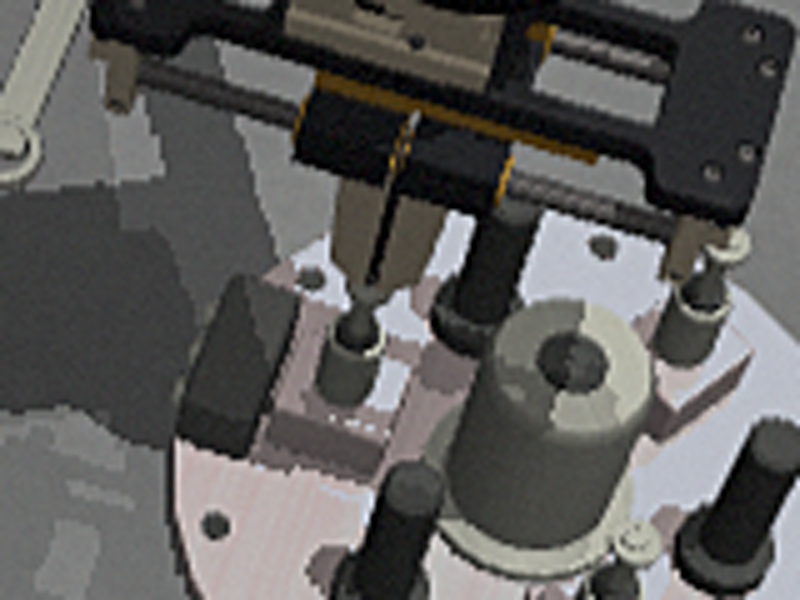

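Request:
jog_arm(commands=[1, 0, 0, 0.006, 0, 1, 0, 0, 0.005, 0, 1, 0, 0, 0.004, 0, 1, 0, 0, 0.003, 0, 1, 0, 0, 0.002, 0, 1, 0, 0, 0, 0, 1, 0, 0, 0, 0])

```text
t: 9.08
tool_pos: [0.5717, 0.1469, 0.0931]
orientation: [2.555, 1.828, -0.0]
force: [0.2, 0.9, 2.4]
opening: 0.0002
```

```bash
for i in 1 2 3 4; do python3 - <<'E'
from h import *
p=robot.read_camera('scene')
cv2.imwrite(f'pics/g3.png',cv2.resize(p['img'][180:300,340:500],None,fx=5,fy=5,interpolation=2))
E
python3 go.py .5718 .1466 .092;done
```

```text
t 9.1333 pos [0.5717 0.1469 0.0933] F [-0.03 -0.2   2.46] zaxis [-0.  0. -1.] xyaw 71.16 op 0.0005425967464511931
tool shift mm [-0.2  0.2  1.3]
t 9.1833 pos [0.5717 0.1469 0.0933] F [ 0.46 -0.47  1.61] zaxis [ 1.e-04  0.e+00 -1.e+00] xyaw 71.16 op 0.0002794072030612991
tool shift mm [-0.3  0.2  1.3]
t 9.2333 pos [0.5717 0.1469 0.0933] F [ 0.12 -0.19  1.9 ] zaxis [ 1.e-04  0.e+00 -1.e+00] xyaw 71.16 op 0.000514675853021904
tool shift mm [-0.3  0.2  1.3]
t 9.2833 pos [0.5717 0.1469 0.0933] F [ 1.04 -0.25  1.84] zaxis [ 1.e-04 -0.e+00 -1.e+00] xyaw 71.16 op 0.00014801797012758717
tool shift mm [-0.2  0.2  1.3]
```

View pics/g3.png

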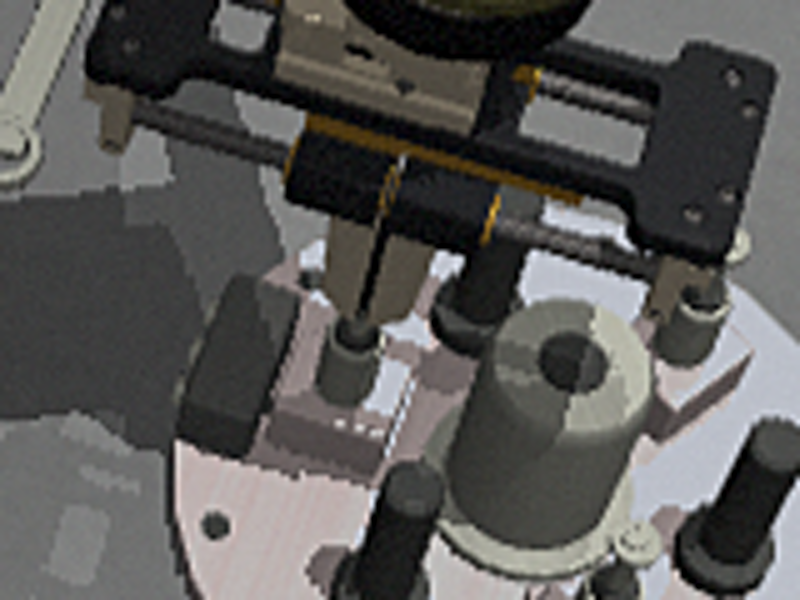

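Request:
jog_arm(commands=[1, 0, 0, 0.0012, 0, 1, 0, 0, 0, 0, 1, 0, 0, 0, 0, 1, 0, 0, 0, 0])

```text
t: 9.62
tool_pos: [0.5717, 0.1469, 0.0919]
orientation: [2.555, 1.828, 0.0]
force: [0.0, 0.1, 2.6]
opening: 0.0007
```

```bash
python3 go.py .662 .2223 .13
```

```text
t 9.6167 pos [0.5717 0.1469 0.0919] F [0.03 0.12 2.65] zaxis [ 0. -0. -1.] xyaw 71.16 op 0.0007236484949225419
tool shift mm [100.6  61.1 -38.1]
```

Request:
jog_arm(commands=[1, 0, 0, -0.005, 0, 1, 0, 0, -0.01, 0, 1, 0, 0, -0.012, 0, 1, 0, 0, -0.011, 0, 1, 0, 0, 0, 0, 1, 0.02, 0.012, 0, 0, 1, 0.03, 0.018, 0, 0, 1, 0.03, 0.018, 0, 0, 1, 0.0206, 0.0131, 0, 0, 1, 0, 0, 0, 0, 1, 0, 0, 0, 0, 1, 0, 0, 0.01, 0, 1, 0, 0, 0.005, 0, 1, 0, 0, 0, 0, 1, 0, 0, 0, 0])

```text
t: 10.87
tool_pos: [0.6609, 0.2215, 0.1141]
orientation: [-2.555, -1.827, 0.003]
force: [-0.6, 0.8, -0.4]
opening: 0.0003
```

```bash
python3 - <<'E'
from h import *
p=robot.read_camera('scene')
cv2.imwrite(f'pics/h1.png',cv2.resize(p['img'][200:320,370:530],None,fx=5,fy=5,interpolation=2))
E
python3 go.py .662 .2223 .092
```

```text
t 10.9167 pos [0.6614 0.2217 0.1148] F [ 0.28 -0.37 -0.11] zaxis [-6.e-04 -2.e-04 -1.e+00] xyaw 71.13 op 0.0006427291722273723
tool shift mm [ 0.7  0.4 22.8]
```

View pics/h1.png

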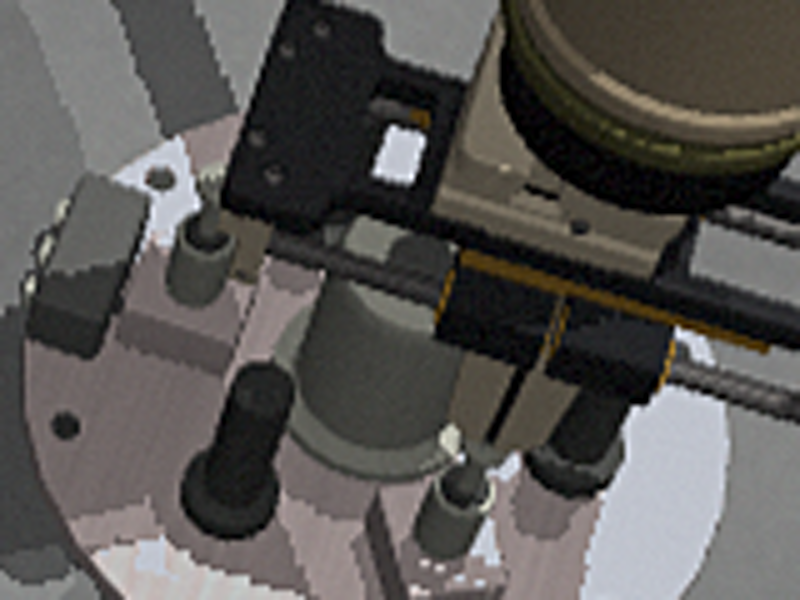

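Run:
```python
from h import *
p=robot.read_camera('scene');s=robot.read_state()
x,y,_=s['tool_pos']
print(((np.array(proj(p,[x,y,.102]))-[370,200]+.5)*5-.5).round(0), ((np.array(proj(p,s['tool_pos']))-[370,200]+.5)*5-.5).round(0))
```

```text
[481. 440.] [491. 419.]
```

Request:
jog_arm(commands=[1, 0.0005, 0, 0.006, 0, 1, 0, 0, 0.005, 0, 1, 0, 0, 0.004, 0, 1, 0, 0, 0.003, 0, 1, 0, 0, 0.002, 0, 1, 0, 0, 0.0015, 0, 1, 0, 0, 0, 0, 1, 0, 0, 0, 0, 1, 0, 0, 0, 0])

```text
t: 11.72
tool_pos: [0.6622, 0.2228, 0.0936]
orientation: [2.555, 1.828, 0.0]
force: [-0.6, 0.1, 1.4]
opening: 0.0002
```

```bash
for i in 1 2 3 4; do python3 - <<'E'
from h import *
p=robot.read_camera('scene')
cv2.imwrite(f'pics/h2.png',cv2.resize(p['img'][200:320,370:530],None,fx=5,fy=5,interpolation=2))
E
python3 go.py .5515 .2627 .13;done
```

```text
t 11.7667 pos [0.6621 0.2228 0.0936] F [-0.63  0.18  1.68] zaxis [ 1.e-04 -0.e+00 -1.e+00] xyaw 71.16 op 0.000623081875966111
tool shift mm [   2.  -117.6  -36.4]
t 11.8167 pos [0.6621 0.2228 0.0936] F [ 0.22 -0.47  2.25] zaxis [ 1.e-04 -0.e+00 -1.e+00] xyaw 71.16 op 0.0007301535630747048
tool shift mm [   2.  -117.6  -36.4]
t 11.8667 pos [0.6621 0.2228 0.0936] F [-0.33 -0.28  1.78] zaxis [ 1.e-04 -0.e+00 -1.e+00] xyaw 71.17 op 0.00015763849285818936
tool shift mm [   2.  -117.6  -36.4]
t 11.9167 pos [0.6622 0.2228 0.0936] F [-0.12  0.23  2.17] zaxis [ 1.e-04 -0.e+00 -1.e+00] xyaw 71.16 op 0.0008508668038598277
tool shift mm [   2.  -117.6  -36.4]
```

View pics/h2.png

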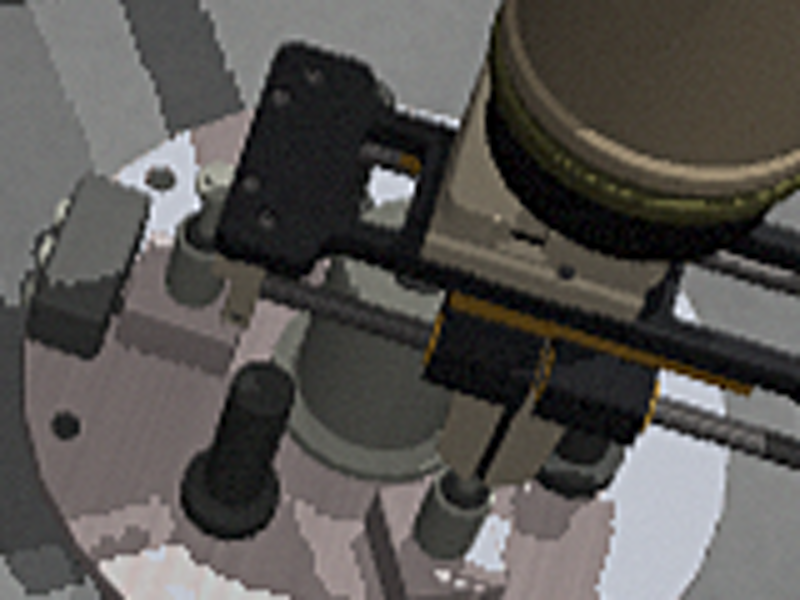

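Request:
jog_arm(commands=[1, 0, 0, 0.0015, 0, 1, 0, 0, 0, 0, 1, 0, 0, 0, 0, 1, 0, 0, 0, 0])

```text
t: 12.25
tool_pos: [0.6622, 0.2228, 0.0919]
orientation: [2.555, 1.828, 0.0]
force: [0.3, 0.5, 2.4]
opening: 0.0006
```

```bash
python3 go.py .5515 .2627 .13
```

```text
t 12.25 pos [0.6622 0.2228 0.0919] F [0.3  0.53 2.38] zaxis [ 1.e-04 -0.e+00 -1.e+00] xyaw 71.16 op 0.0006420188756606335
tool shift mm [   2.  -117.6  -38.1]
```

Request:
jog_arm(commands=[1, 0, 0, -0.005, 0, 1, 0, 0, -0.01, 0, 1, 0, 0, -0.012, 0, 1, 0, 0, -0.011, 0, 1, 0, 0, 0, 0, 1, 0.002, -0.02, 0, 0, 1, 0, -0.035, 0, 0, 1, 0, -0.035, 0, 0, 1, 0, -0.0276, 0, 0, 1, 0, 0, 0, 0, 1, 0, 0, 0, 0, 1, 0, 0, 0.01, 0, 1, 0, 0, 0.005, 0, 1, 0, 0, 0, 0, 1, 0, 0, 0, 0])

```text
t: 13.5
tool_pos: [0.5515, 0.262, 0.1137]
orientation: [-2.556, -1.826, 0.003]
force: [-0.6, 0.0, -0.4]
opening: 0.0001
```

```bash
python3 - <<'E'
from h import *
p=robot.read_camera('scene');s=robot.read_state()
cv2.imwrite(f'pics/i1.png',cv2.resize(p['img'][180:300,390:550],None,fx=5,fy=5,interpolation=2))
x,y,_=s['tool_pos']
print(((np.array(proj(p,[x,y,.102]))-[390,180]+.5)*5-.5).round(0)+[4,2],'disc should be',601-125,93+150)
E
python3 go.py .5515 .2627 .092
```

```text
[475. 244.] disc should be 476 243
t 13.55 pos [0.5518 0.2622 0.1142] F [-0.08 -1.1   0.32] zaxis [-1.e-03 -4.e-04 -1.e+00] xyaw 71.12 op 0.00029405534895913247
tool shift mm [ 0.4 -0.4 22.2]
```

View pics/i1.png

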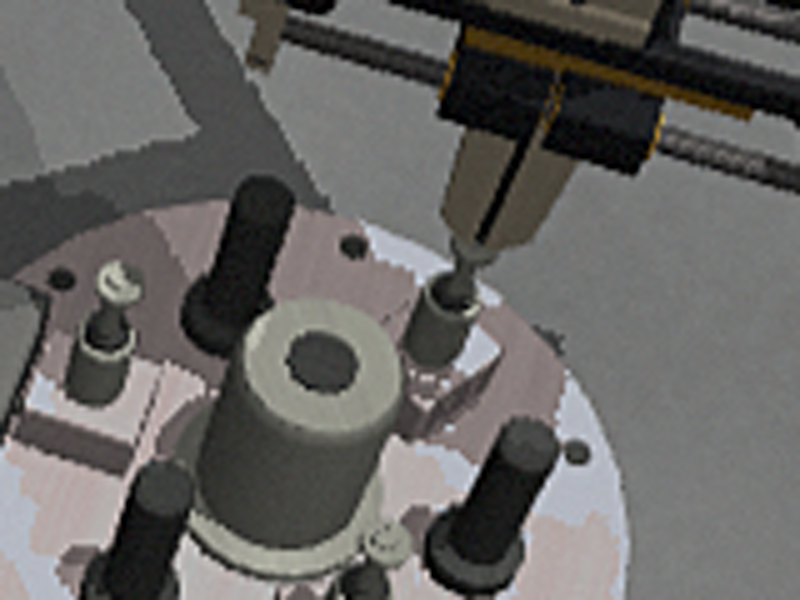

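Request:
jog_arm(commands=[1, 0, 0, 0.006, 0, 1, 0, 0, 0.005, 0, 1, 0, 0, 0.004, 0, 1, 0, 0, 0.003, 0, 1, 0, 0, 0.002, 0, 1, 0, 0, 0.0015, 0, 1, 0, 0, 0, 0, 1, 0, 0, 0, 0, 1, 0, 0, 0, 0])

```text
t: 14.3
tool_pos: [0.5516, 0.2626, 0.0937]
orientation: [2.555, 1.828, 0.0]
force: [0.4, -0.9, 1.3]
opening: 0.0004
```

```bash
for i in 1 2 3; do python3 -c "
from h import *
p=robot.read_camera('scene')"
python3 go.py .5515 .2627 .092;done
```

```text
t 14.35 pos [0.5516 0.2626 0.0937] F [ 0.04 -1.43  1.59] zaxis [ 3.e-04 -1.e-04 -1.e+00] xyaw 71.16 op 0.00067089687471136
tool shift mm [ 0.  -0.1  1.7]
t 14.4 pos [0.5516 0.2626 0.0936] F [ 0.12 -1.42  1.89] zaxis [ 2.e-04 -1.e-04 -1.e+00] xyaw 71.16 op 0.000749508503520689
tool shift mm [ 0.1 -0.1  1.6]
t 14.45 pos [0.5515 0.2626 0.0936] F [ 1.25 -1.98  2.28] zaxis [ 2.e-04 -1.e-04 -1.e+00] xyaw 71.16 op 0.00043708763384937285
tool shift mm [ 0.1 -0.1  1.6]
```

Request:
jog_arm(commands=[1, 0, 0, 0.0015, 0, 1, 0, 0, 0, 0, 1, 0, 0, 0, 0, 1, 0, 0, 0, 0])

```text
t: 14.78
tool_pos: [0.5515, 0.2627, 0.0919]
orientation: [2.555, 1.828, 0.0]
force: [0.7, -1.3, 2.1]
opening: 0.0006
```

Request:
jog_arm(commands=[1, 0, 0, -0.005, 0, 1, 0, 0, -0.01, 0, 1, 0, 0, -0.02, 0, 1, 0, 0, -0.03, 0, 1, 0, 0, -0.03, 0, 1, -0.01, -0.03, -0.01, 0, 1, 0, -0.04, 0, 0, 1, 0, -0.04, 0, 0, 1, 0, -0.03, 0, 0, 1, 0, 0, 0, 0, 1, 0, 0, 0, 0, 1, 0, 0, 0, 0, 1, 0, 0, 0, 0])

```text
t: 15.87
tool_pos: [0.4166, 0.2982, 0.1973]
orientation: [2.555, 1.827, 0.001]
force: [1.1, -0.7, -0.0]
opening: 0.0005
```

```bash
python3 go.py 0 0 0
python3 - <<'E'
from h import *
p=robot.read_camera('scene');cv2.imwrite('pics/end.png',p['img'])
b=cv2.imread('pics/scene0.png')
for n,o in(('z',(365,210)),('r',(100,200))):
    x,y=o;print(n,np.abs(p['img'][y:y+120,x:x+160].astype(int)-b[y:y+120,x:x+160]).mean())
cv2.imwrite('pics/endz.png',cv2.resize(p['img'][210:330,365:525],None,fx=5,fy=5,interpolation=2))
E
```

```text
t 15.8667 pos [0.4166 0.2982 0.1973] F [ 1.14 -0.75 -0.01] zaxis [ 5.e-04  1.e-04 -1.e+00] xyaw 71.13 op 0.00045176153222312133
tool shift mm [-417.  -297.8  197. ]
z 6.2284548611111115
r 3.8319965277777777
```

View pics/end.png

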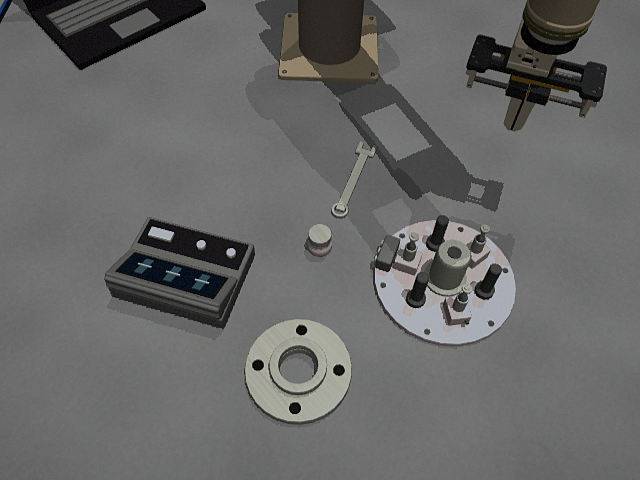

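View pics/endz.png

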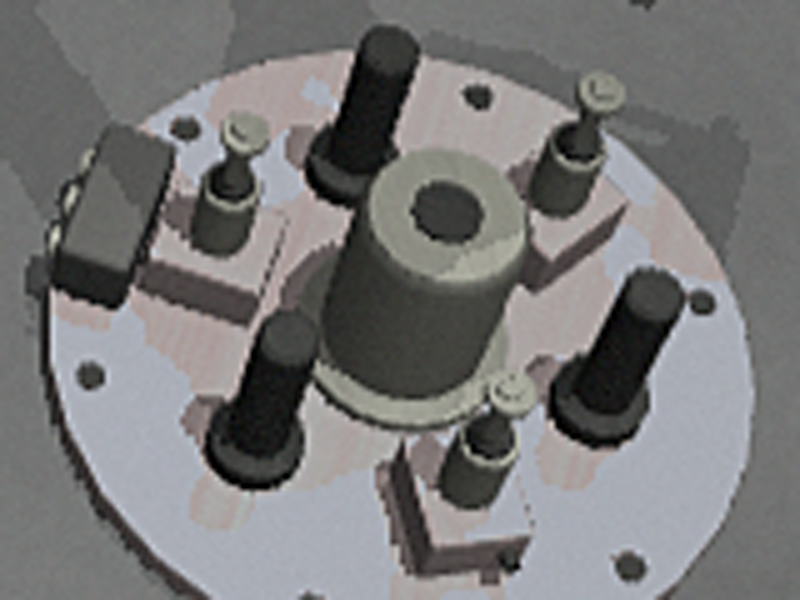

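```bash
python3 -c "
from plant import robot
print(robot.close_job())"
```

```text
the job is handed in; nothing more can be done
None
```

I pressed the wide learn key, then plunger 1 (beside the connector box), plunger 2 (the next anticlockwise) and plunger 3. The job was handed in at about 16 s with the arm lifted clear; it gives no verdict.

- **Learn key:** it went in about 4.7 of 5 mm, at roughly 4 N.
- **Plungers:** each went in about 10 of 20 mm, at about 2.1–2.6 N. I lifted the finger clear between presses and the plungers sprang back.
- **Last picture:** all three plungers and the learn key were up. The gauge, readout, flange, tin, spanner and round keys looked just as they did at the start.
- **Disagreements:** the two cameras placed the gauge about 4 mm apart. I compared the fingertip with the scene picture and went mostly by that camera; the finger then lined up with each plunger to within about 1 mm. While on plunger 3 the sideways force read 1–2 N, more than the usual noise, and nothing visibly moved.
- **Not checked:** the readout's display looked unchanged, so I have no direct sign that it registered the order.

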